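# Swap the gauge blades in the sprung press jig

## Robot

A 6-joint arm with a two-finger parallel gripper is mounted at the origin on the work surface. World frame = base frame: x ahead of the robot, y to its left, z up, the work surface at z = 0. Lengths are in m, angles in degrees, forces in N, time in s.
With the tool pointing down it reaches from about 0.35 to 1 m from the base axis. Payload 7.1 kg.
Tool frame: the origin (TCP) lies between the finger pads; the fingertips stand 19 mm ahead of it and the grasp point (between the pads) is the TCP; z points along the fingers, y is the direction in which the jaws open and shut (so a half turn about z gives the same grasp; the last joint's range is limited). The gripper opens to 85 mm and grips with 20 to 120 N. Pads are 22 mm wide; open, the fingers measure 114 mm over their backs; the gripper's body (76 mm by 85 mm) begins 54 mm behind the grasp point. The pads swing forward as they close: fully open they stand 13 mm farther back than shut.
Start: joints at [72.078, 24.242, 93.386, -0, 62.372, -1.089], TCP at [0.181, 0.598, 0.25] pointing down, gripper open.
Joint ranges: [-172.04, 172.04], [-51.8, 120.97], [4.93, 147.93], [-75.15, 255.16], [6.16, 154.13], [-145.62, 145.62]. Speed limits (degrees/s): [136.94, 136.94, 172.46, 180, 180, 180].

## Interface

Orientations are given as a 3x3 rotation matrix whose columns are the frame's x, y, z axes.
In Python, from bench import arm, eyes gives the robot as it stands.
- The arm moves only by the tool carry_out, never from a script. Its argument "moves" is a list of rows, each an object with "delta_rot": the turn, a rotation vector about the tool's x, y, z normalised to -1 to 1, where 1 is 2 rad, a list of three; "slide": the shift along the tool's x, y, z normalised to -1 to 1, where 1 is 30 cm, a list of three; "grip": the opening, from 0 (shut) to 1 (fully open). In form: [{"delta_rot": [wx, wy, wz], "slide": [tx, ty, tz], "grip": grip}, ...]. A call has 1 to 5 rows; each row is the pose to reach, as a shift and turn from the pose commanded when the call began, along the tool's axes at that moment; what a row does not reach only later rows make up. A row lasts 1/8 s, in which the tool goes at most 62.5 mm and 10.7 degrees, less where a joint would pass 70% of its speed; a pose out of reach is approached as far as the arm can. A call with a number of a shift or a turn outside -1 to 1 is refused whole. A call with a gripper value outside its range is refused whole. The fingers move at their own pace and stop on an object; the grip force is fixed at half the most. Time passes only in rows, so rows that repeat a pose let the fingers close. It gives the time, the measured TCP pose, the force and the opening at its end, in the units of the state.
- arm.observe(): the state, without advancing time (a new reading comes with each control period).
- eyes.grab_frame(name): name is "side" or "top"; returns a dict with "image" (384x512x3 uint8, red, green, blue), "depth" (384x512 float32, m along the optical axis (not along the pixel's ray), 0 where there is no reading), "fovy" (degrees; the focal length in pixels is half the picture's height over the tangent of half this angle, whatever the lens; pixels are square), "cx", "cy" (the principal point, pixels), "R" (3x3) and "t" (3): a world point X has camera coordinates R X + t. Camera axes: x right, y down, z forward; pixel columns grow to the right and rows downward; lengths in m; the calibration is good to about 2 mm. A picture is of the moment at which its call begins.
- arm.hand_in(): hands the job in, once; it reports no verdict.
The state is a dict: "time_s": time; "joint_positions": joint angles; "qvel": joint speeds; "tau": joint torques, N m; "tool_pos": TCP position; "tcp_rot": TCP orientation; "force": force on the tool from outside, world axes, zero at the start; "moment": the same for the moment, N m; "grip_width": finger opening in m.
Only numpy, scipy, OpenCV 4.12 (cv2) and the standard library are available. Lean on these libraries where they do the work, as an engineer would, in place of code of your own. Each camera call takes 0.05 s, during which the arm holds its last target.

## Task

The blue-handled gauge was left in the press jig: pull it out and slide its blade into the free slot of the wooden rack, fully home, and let go of it. Then take the red-handled gauge from the rack and slide its blade straight down between the jig's two sprung metal plates, so that it drags snugly against both, until the black line round the blade is level with the tops of the plates. Finish while still holding the red gauge steady at that depth; leave the yellow-handled gauge in its slot.

Things in the scene. Friction and masses are not known exactly. Their poses are not given: they have to be found in the camera images.
- blue_grip (a point): Centre of the blue handle. A gauge (0.12 kg): flat steel blade 36 mm wide (x), 60 mm long, below a block handle 40 (x) x 22 (y) x 50 (z) mm. z points up from blade to handle; blade tip 85 mm, handle's underside 25 mm below this point. Blue blade 3 mm thick (y). Starts upright in the jig, pinched between the plates, tip on the jig's floor. Same when turned half round about z.
- red_grip (a point): Centre of the red handle: gauge of the same shape and sizes as the blue one, blade 5 mm thick (y). It starts fully home in one of the two occupied rack slots: handle's underside resting on the rack's top, blade tip 60 mm down.
- red_line (a point): Centre of the black line (2 mm high) round the red gauge's blade, 30 mm above the blade tip and 55 mm below the centre of the red handle.
- yellow_grip (a point): Centre of the yellow handle of the third gauge (same shape, blade 4 mm thick), fully home in the other occupied slot of the rack.
- rack: Fixed wooden block 80 x 210 x 75 mm (x, y, z), origin at the centre of its underside, with three slots in a row along its y, 75 mm apart, the middle one at its centre. Each slot is 44 mm long (rack x) and 8 mm wide (rack y), 63 mm deep, open at the top with a 3 mm chamfer.
- free_slot (a point): Centre of the mouth of the rack's free slot (an end slot, at rack y = -75 mm), level with the rack's top face. Its frame is the rack's: the slot is long in x, narrow in y. A gauge is home when its handle's underside rests on the rack's top, that is with the handle's centre 25 mm above this point.
- jig: Fixed press jig, base 130 x 150 x 20 mm (x, y, z), origin at its underside's centre. On it two upright aluminium plates 80 mm wide (x), tops 70 mm above the table, both sprung: they slide apart along jig y and meet at jig y = 0 when empty. Their tops flare (6 mm each over the upper 18 mm) into a V mouth 12 mm wide. Floor below them 20 mm above the table. Wooden stops behind, 65 mm high.
- gap_top (a point): Point level with the tops of the plates, over the line where they meet (jig x = 0, y = 0). Its frame is the jig's: a blade's width goes along x, its thickness along y, and it slides down -z.
- plate_a (a joint): Travel (m) of the sprung plate on the jig's +y side, outward: 0 when the plates meet, about 0.0015 with the blue blade in, 0.0025 with the red one well centred. Each plate's spring: 3.6 N at 0, 1.2 N more per mm; stop at 0.012. Pushing a blade in takes about 5 to 15 N.
- plate_b (a joint): The same for the plate on the jig's -y side, outward (towards -y) positive.
Not all that is in view belongs to the job. Of the things like the part that bears red_grip, leave any that is green; of the rest the larger one is meant. There is more than one size of the part that bears blue_grip; the job needs the middle-sized.

How it is judged:
By the outcome, as a careful person would: the job done as asked, in the order asked, and still so for the second after the job is handed in, while the arm keeps its last pose, push and grip.
It also fails if it takes over 58 s, if anything falls off the work surface, if the arm or the gripper's body presses on something with over 40 N, if the wrist force passes 120 N, or if a joint passes its speed limit or range.

## Working session

There is one attempt and no reset: what is moved stays moved. The work goes in short steps, Python scripts to look and compute and a tool call to move; the robot and the scene stay as the last step left them, time stands still between calls to the robot, and variables do not carry over. Pictures are saved under pics/ and viewed, and the job is handed in when it is done.

Besides the shell and the picture viewer there is one more tool, called as name([rows], argument=value, ...), one row to a line, values as JSON. carry_out: Moves the arm, as the interface text tells. Scaled input: -1 to 1 covers 30 cm each way for a shift and 2 rad each way for a turn. Its arguments: {"type":"object","properties":{"moves":{"type":"array"}},"required":["moves"]}

```bash
ls; mkdir -p pics
python3 - <<'E'
from bench import arm, eyes
import cv2, numpy as np
s=arm.observe()
for k in s: print(k, np.round(s[k],4).tolist())
for n in("side","top"):
    f=eyes.grab_frame(n)
    np.savez(f"pics/{n}0.npz",**f)
    cv2.imwrite(f"pics/{n}0.png",cv2.resize(f["image"][:,:,::-1],(768,576),interpolation=cv2.INTER_CUBIC))
    print(n,f["fovy"],f["cx"],f["cy"],np.round(f["R"],4).tolist(),f["t"])
E
```

```text
pics
time_s 0.0
joint_positions [72.0789, 24.2836, 93.4325, 0.0012, 62.3739, -1.0878]
qvel [0.0015, -0.0933, -0.0278, -0.0303, 0.0362, -0.0327]
tau [0.0014, -55.7398, -28.1749, -0.0, 0.0072, -0.0]
tool_pos [0.1808, 0.5977, 0.2495]
tcp_rot [[-0.9571, 0.2896, -0.0005], [0.2896, 0.9571, -0.0015], [0.0, -0.0016, -1.0]]
force [0.0605, 0.0043, 0.5751]
moment [-0.0147, -0.0517, 0.0416]
grip_width 0.0857
side 56.2914027577798 254.06724617663735 190.23590411493916 [[0.819, -0.5738, 0.0097], [-0.3225, -0.4742, -0.8192], [0.4747, 0.6678, -0.5734]] [-0.37793487  0.25112398  0.66214955]
top 45.46708997211288 252.17126446952338 184.55443471789843 [[0.0194, -0.9998, -0.0078], [-0.9899, -0.0181, -0.1409], [0.1407, 0.0105, -0.99]] [0.02468467 0.50171007 1.19625524]
```

View pics/side0.png

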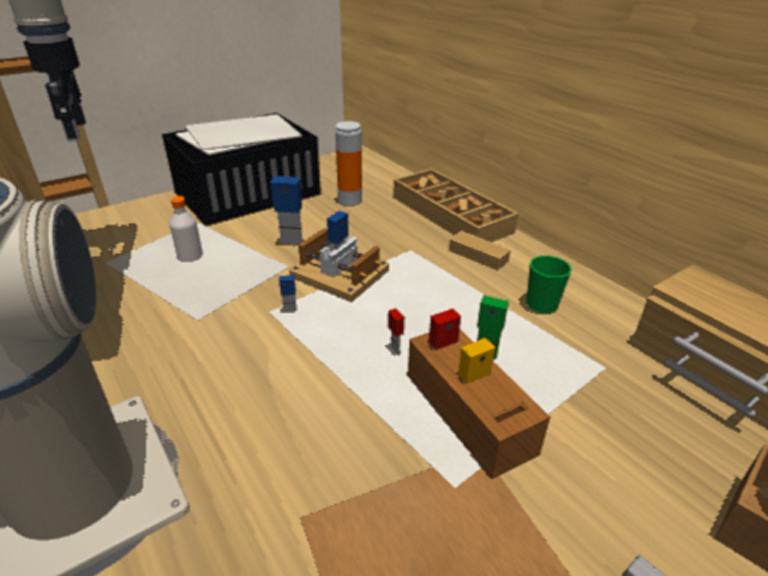

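View pics/top0.png

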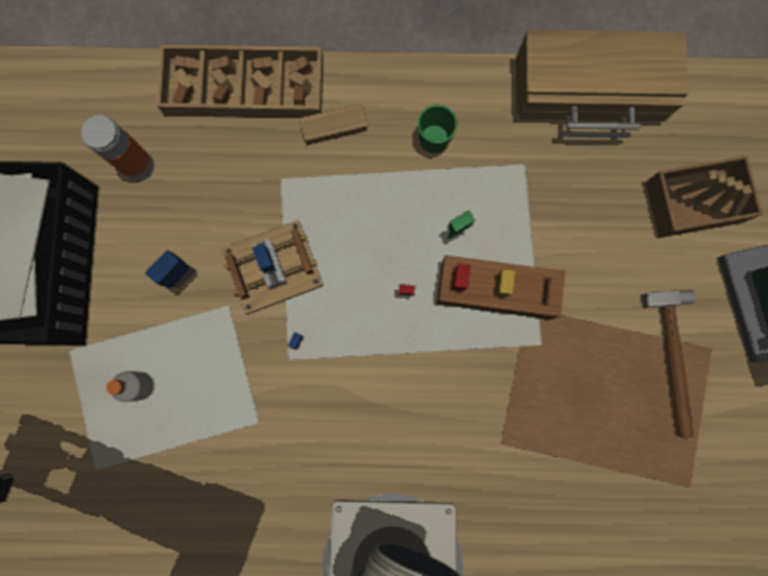

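The blue gauge sits in the jig (side ≈(338,228), top ≈(264,257)). The red one (461,277) and the yellow one (508,283) are in the rack, and the free slot is at (547,290) in the top view. The other red, blue and green pieces are decoys.

```bash
cat > h.py <<'E'
import numpy as np, cv2
def load(n): return dict(np.load(n))
def F(f): return 192/np.tan(np.radians(float(f["fovy"]))/2)
def ray(f,uv,z):
    uv=np.atleast_2d(uv).astype(float); k=F(f)
    d=np.c_[(uv[:,0]-f["cx"])/k,(uv[:,1]-f["cy"])/k,np.ones(len(uv))]@f["R"]
    o=-f["R"].T@f["t"]
    return o+d*((z-o[2])/d[:,2])[:,None]
def cloud(f):
    v,u=np.mgrid[:384,:512]; k=F(f); D=f["depth"]
    c=np.stack([(u-f["cx"])/k*D,(v-f["cy"])/k*D,D],-1)
    return (c-f["t"])@f["R"]
def proj(f,X):
    c=np.atleast_2d(X)@f["R"].T+f["t"]; return c[:,:2]/c[:,2:]*F(f)+[f["cx"],f["cy"]]
E
python3 - <<'E'
from h import *
for n in("top","side"):
    f=load(f"pics/{n}0.npz"); P=cloud(f); im=f["image"]; hsv=cv2.cvtColor(im,cv2.COLOR_RGB2HSV)
    H,S,V=[hsv[...,i].astype(int) for i in range(3)]
    for name,m in dict(red=((H<5)|(H>174))&(S>170)&(V>60),yel=(H>20)&(H<30)&(S>170)&(V>80),blue=(H>100)&(H<120)&(S>120)&(V>40)).items():
        c,l,st,ce=cv2.connectedComponentsWithStats(m.astype(np.uint8))
        for i in range(1,c):
            if st[i,4]<25: continue
            p=P[l==i]; zt=np.percentile(p[:,2],95)
            top=p[p[:,2]>zt-.006]
            rect=cv2.minAreaRect((top[:,:2]*1000).astype(np.float32))
            print(n,name,st[i].tolist(),"ztop %.3f"%zt,"med",np.round(np.median(p,0),3),"rect",np.round(rect[0],1),np.round(rect[1],1),round(rect[2],1),len(top))
f=load("pics/top0.npz")
im=f["image"][:,:,::-1]
a=cv2.resize(im[135:220,140:225],None,fx=7,fy=7,interpolation=cv2.INTER_CUBIC)
cv2.imwrite("pics/jig0.png",a)
a=cv2.resize(im[160:220,285:385],None,fx=8,fy=8,interpolation=cv2.INTER_CUBIC)
cv2.imwrite("pics/rack0.png",a)
E
```

```text
top red [303, 176, 10, 16, 133] ztop 0.128 med [ 0.493 -0.105  0.124] rect [ 494.  -105.3] [19.6 35.9] 83.3 102
top red [266, 190, 9, 6, 42] ztop 0.081 med [ 0.474 -0.013  0.078] rect [474.7 -13.6] [20.8 11.6] 82.3 38
top blue [169, 163, 12, 16, 119] ztop 0.134 med [0.518 0.227 0.13 ] rect [425.3 135.5] [299.2  27.3] 44.3 91
top blue [98, 168, 22, 21, 228] ztop 0.152 med [0.495 0.386 0.149] rect [496.1 385.5] [26.9 51.1] 49.0 192
top blue [193, 223, 8, 9, 42] ztop 0.077 med [0.383 0.175 0.073] rect [382.9 175. ] [11.6 21.7] 66.1 32
side red [260, 206, 9, 18, 114] ztop 0.077 med [ 0.471 -0.025  0.068] rect [474.1 -18.6] [26.6 13.3] 85.1 52
side red [286, 206, 20, 26, 378] ztop 0.124 med [ 0.486 -0.116  0.108] rect [ 285.  -311.5] [617.9  35.4] 44.3 138
side yel [306, 225, 24, 30, 511] ztop 0.124 med [ 0.479 -0.19   0.108] rect [ 485.  -183.3] [22.7 38.8] 81.4 185
side blue [180, 117, 21, 25, 427] ztop 0.146 med [0.492 0.377 0.119] rect [277.5 -64.7] [1030.8   53.3] 64.1 103
side blue [219, 141, 12, 21, 214] ztop 0.128 med [0.511 0.217 0.11 ] rect [ 296. -145.] [903.5  30.3] 59.0 69
side blue [187, 184, 9, 13, 102] ztop 0.072 med [0.382 0.169 0.062] rect [383.7 171.5] [17.3 20.5] 62.6 43
```

View pics/jig0.png

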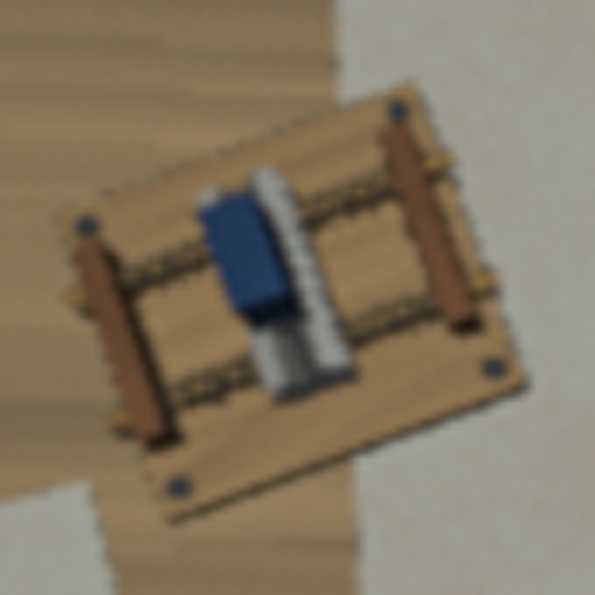

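View pics/rack0.png

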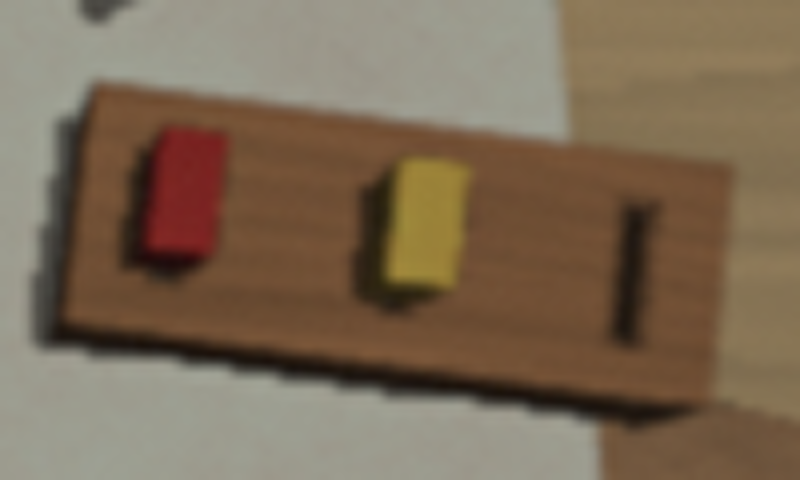

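Run:
```python
from h import *
f=load("pics/top0.npz"); g=load("pics/side0.npz")
def z2(uv,s,o): return (np.array(uv,float)+.5)/s-.5+o
def an(name,uv,s,o,z):
    p=ray(f,z2(uv,s,o),z)[:,:2]*1000
    d=np.linalg.norm(np.roll(p,-1,0)-p,axis=1); e=np.roll(p,-1,0)-p
    print(name,np.round(p,1).tolist(),"c",np.round(p.mean(0),1),"sides",np.round(d,1),"ang",np.round(np.degrees(np.arctan2(e[:,1],e[:,0])),1))
ro=[285,160]; jo=[140,135]
an("rack",[(95,83),(735,165),(712,403),(62,325)],8,ro,.075)
an("slot",[(622,205),(648,205),(634,342),(614,342)],8,ro,.075)
an("red",[(165,128),(228,132),(214,252),(145,250)],8,ro,.125)
an("yel",[(400,157),(470,163),(455,285),(387,281)],8,ro,.125)
an("jigbase",[(62,215),(412,84),(527,382),(170,522)],7,jo,.02)
an("blue",[(200,208),(252,191),(294,293),(243,315)],7,jo,.13)
an("plateA top",[(250,175),(278,168),(355,372),(325,378)],7,jo,.07)
im=g["image"][:,:,::-1]
cv2.imwrite("pics/jigs0.png",cv2.resize(im[130:205,185:270],None,fx=8,fy=8,interpolation=cv2.INTER_CUBIC))
cv2.imwrite("pics/racks0.png",cv2.resize(im[195:320,265:370],None,fx=4.6,fy=4.6,interpolation=cv2.INTER_CUBIC))
```

```text
rack [[536.2, -81.1], [512.9, -289.0], [435.3, -280.2], [456.6, -70.9]] c [ 485.3 -180.3] sides [209.2  78.2 210.4  80.3] ang [-96.4 173.5  84.2  -7.3]
slot [[499.1, -252.2], [499.3, -260.6], [454.5, -255.4], [454.4, -249.0]] c [ 476.8 -254.3] sides [ 8.4 45.1  6.4 44.8] ang [-89.  173.4  91.1  -4.1]
red [[513.5, -98.7], [512.6, -118.3], [474.8, -114.0], [475.0, -92.6]] c [ 494.  -105.9] sides [19.7 38.1 21.4 39. ] ang [-92.6 173.5  89.4  -9. ]
yel [[505.7, -171.8], [504.2, -193.6], [465.9, -188.6], [466.7, -167.6]] c [ 485.6 -180.4] sides [21.8 38.7 21.1 39.2] ang [-93.9 172.6  87.7  -6.2]
jigbase [[551.6, 320.0], [606.4, 184.6], [488.9, 135.6], [431.8, 272.0]] c [519.7 228. ] sides [146.1 127.3 147.9 129. ] ang [ -67.9 -157.4  112.7   21.8]
blue [[535.1, 244.1], [541.6, 225.8], [505.0, 209.3], [496.7, 227.1]] c [519.6 226.6] sides [19.4 40.2 19.6 42. ] ang [ -70.5 -155.7  114.8   24. ]
plateA top [[559.1, 237.7], [561.9, 227.3], [485.0, 195.3], [482.5, 206.4]] c [522.1 216.7] sides [10.8 83.4 11.4 82.7] ang [ -74.6 -157.4  102.5   22.3]
```

View pics/jigs0.png

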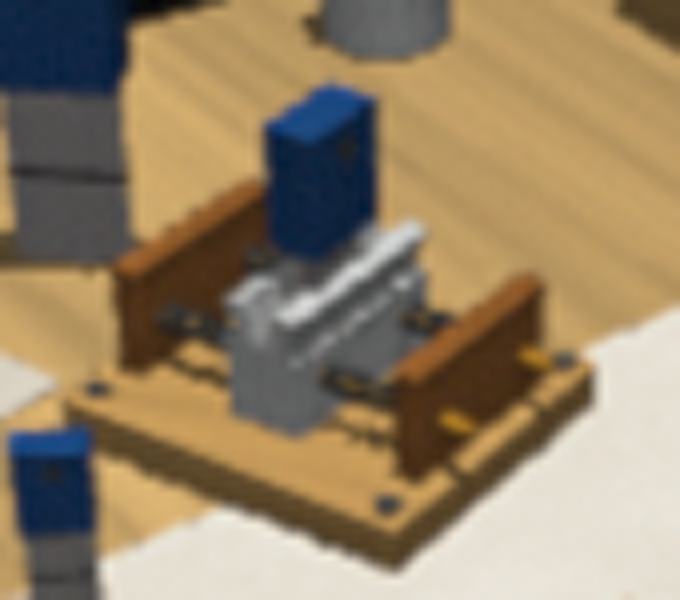

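View pics/racks0.png

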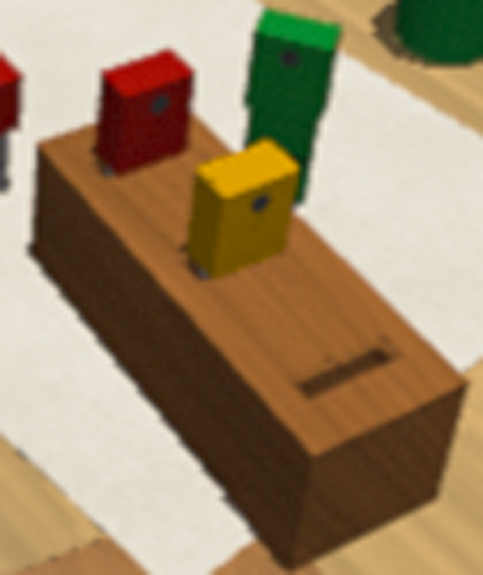

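Run:
```python
from h import *
f=load("pics/top0.npz"); g=load("pics/side0.npz")
def z2(uv,s,o): return (np.array(uv,float)+.5)/s-.5+o
def an(name,uv,s,o,z):
    p=ray(g,z2(uv,s,o),z)[:,:2]*1000
    e=np.roll(p,-1,0)-p; d=np.linalg.norm(e,axis=1)
    print(name,np.round(p,1).tolist(),"c",np.round(p.mean(0),1),"sides",np.round(d,1),"ang",np.round(np.degrees(np.arctan2(e[:,1],e[:,0])),1))
an("blue",[(265,127),(330,85),(378,97),(315,142)],8,[185,130],.13)
an("jigbase",[(65,405),(397,540),(593,370)],8,[185,130],.02)
an("red",[(102,70),(168,50),(192,68),(127,90)],4.6,[265,195],.125)
an("yel",[(196,165),(264,141),(298,160),(230,187)],4.6,[265,195],.125)
an("slot",[(301,384),(381,350),(396,357),(312,395)],4.6,[265,195],.075)
an("rack3",[(38,146),(316,458),(466,382)],4.6,[265,195],.075)
```

```text
blue [[496.2, 223.5], [530.5, 237.7], [539.6, 220.8], [504.7, 204.9]] c [517.7 221.7] sides [37.2 19.2 38.3 20.5] ang [  22.5  -61.9 -155.5  114.5]
jigbase [[430.4, 263.2], [484.7, 126.7], [600.9, 175.6]] c [505.3 188.5] sides [146.9 126.1 191.6] ang [-68.3  22.9 152.8]
red [[476.0, -96.6], [510.8, -102.2], [510.9, -118.7], [476.0, -114.2]] c [ 493.4 -107.9] sides [35.3 16.4 35.2 17.6] ang [ -9.2 -89.6 172.7  90.2]
yel [[467.6, -169.7], [502.3, -174.6], [505.6, -191.8], [470.0, -188.0]] c [ 486.4 -181. ] sides [35.1 17.5 35.8 18.5] ang [ -8.1 -79.2 173.9  97.5]
slot [[455.2, -253.4], [495.5, -259.1], [497.8, -265.2], [454.8, -260.0]] c [ 475.8 -259.4] sides [40.7  6.6 43.3  6.6] ang [ -8.1 -69.9 173.   86.2]
rack3 [[456.8, -77.1], [433.6, -283.2], [511.1, -290.6]] c [ 467.2 -216.9] sides [207.4  77.9 220.3] ang [-96.4  -5.4 104.3]
```

```bash
cat >> h.py <<'E'
def plan(p,yawy):
    """p target TCP, yawy world angle of tool y, tool straight down -> normalised slide, rotvec from the measured pose"""
    from bench import arm
    from scipy.spatial.transform import Rotation as Ro
    s=arm.observe(); R=np.array(s["tcp_rot"]); a=np.radians(yawy)
    y=np.array([np.cos(a),np.sin(a),0]); z=np.array([0,0,-1.]); T=np.c_[np.cross(y,z),y,z]
    sl=R.T@(np.array(p)-s["tool_pos"])/.3; rv=Ro.from_matrix(R.T@T).as_rotvec()/2
    print("slide",np.round(sl,4),"rot",np.round(rv,4)); return sl,rv
def st():
    from bench import arm
    s=arm.observe(); R=np.array(s["tcp_rot"])
    print("t %.2f"%s["time_s"],"p",np.round(s["tool_pos"],4),"yawy %.2f"%np.degrees(np.arctan2(R[1,1],R[0,1])),"zax",np.round(R[:,2],4),"F",np.round(s["force"],2),"tool F",np.round(R.T@s["force"],2),"M",np.round(s["moment"],3),"w %.4f"%s["grip_width"],"q",np.round(s["joint_positions"],1))
E
python3 -c "
from h import *
plan([.5187,.2255,.2],112.3)"
```

```text
slide [-1.4373 -0.8612  0.1665] rot [-7.000e-04 -3.000e-04 -3.415e-01]
```

carry_out([
  {"delta_rot": [0,0,-0.09],"slide": [-0.18,-0.108,0],"grip": 0.7},
  {"delta_rot": [0,0,-0.18],"slide": [-0.36,-0.216,0],"grip": 0.7},
  {"delta_rot": [0,0,-0.26],"slide": [-0.54,-0.324,0],"grip": 0.7},
  {"delta_rot": [0,0,-0.3415],"slide": [-0.72,-0.432,0],"grip": 0.7},
  {"delta_rot": [0,0,-0.3415],"slide": [-0.88,-0.528,0],"grip": 0.7},
])

```text
time_s: 0.72
tool_pos: [0.3888, 0.3684, 0.2502]
tcp_rot: [[-0.925, -0.381, -0.0], [-0.381, 0.925, -0.0], [0.0, -0.0, -1.0]]
force: [0.2, -0.1, -0.3]
grip_width: 0.0598
```

```bash
python3 -c "
from h import *
st();plan([.5187,.2255,.2],112.3)"
```

```text
t 0.72 p [0.3888 0.3684 0.2502] yawy 112.41 zax [-2.e-04 -2.e-04 -1.e+00] F [ 0.15 -0.08 -0.31] tool F [-0.11 -0.14  0.31] M [ 0.03  -0.049  0.03 ] w 0.0598 q [ 42.2  16.8 104.7  -0.   58.5 -70.2]
slide [-0.2189 -0.6054  0.1673] rot [-0.0001 -0.0001  0.0009]
```

carry_out([
  {"delta_rot": [0,0,0],"slide": [-0.065,-0.18,0],"grip": 0.7},
  {"delta_rot": [0,0,0],"slide": [-0.13,-0.36,0.03],"grip": 0.7},
  {"delta_rot": [0,0,0],"slide": [-0.18,-0.5,0.08],"grip": 0.7},
  {"delta_rot": [0,0,0],"slide": [-0.219,-0.605,0.167],"grip": 0.7},
  {"delta_rot": [0,0,0],"slide": [-0.219,-0.605,0.167],"grip": 0.7},
])

```text
time_s: 1.35
tool_pos: [0.5173, 0.225, 0.1981]
tcp_rot: [[-0.926, -0.376, -0.004], [-0.376, 0.926, -0.002], [0.004, -0.0, -1.0]]
force: [0.2, 0.1, -0.6]
grip_width: 0.0597
```

Run:
```python
from h import *
from bench import eyes
st();plan([.5187,.2255,.108],112.3)
for n in("side","top"):
    f=eyes.grab_frame(n); np.savez(f"pics/{n}1.npz",**f)
    c=proj(f,[.519,.225,.14])[0].astype(int); print(c)
    x0,y0=c-[45,45]; x0=max(x0,0);y0=max(y0,0)
    cv2.imwrite(f"pics/{n}1.png",cv2.resize(f["image"][y0:y0+90,x0:x0+90,::-1],None,fx=6,fy=6,interpolation=cv2.INTER_CUBIC))
```

```text
t 1.35 p [0.5173 0.225  0.1981] yawy 112.12 zax [-0.0038 -0.0017 -1.    ] F [ 0.24  0.06 -0.58] tool F [-0.25 -0.03  0.58] M [0.027 0.032 0.022] w 0.0597 q [ 22.3  23.1 103.3  -0.   53.8 -89.8]
slide [-6.300e-03 -1.000e-04  3.002e-01] rot [-0.0001 -0.0021 -0.0016]
[224 139]
[174 170]
```

View pics/side1.png

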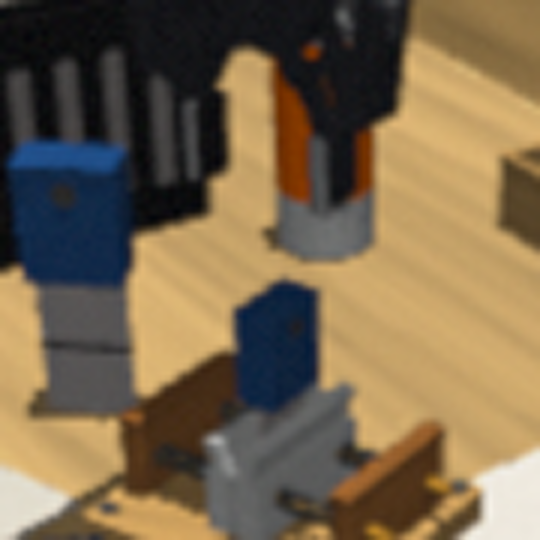

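View pics/top1.png

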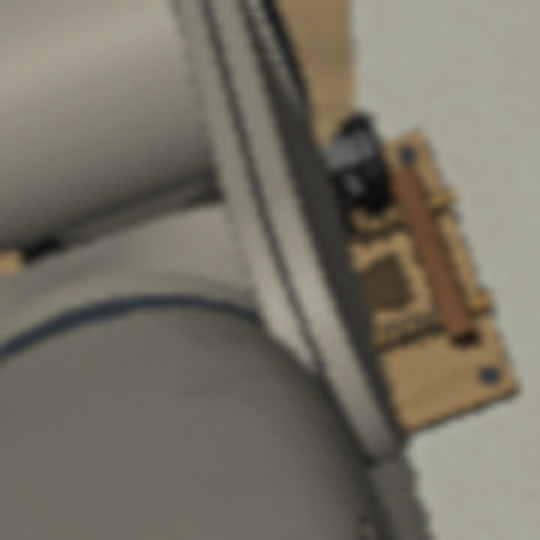

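The side view shows the jaw straddling the blue handle (finger tips at about (325,205) and (205,185), handle top at (277,295)). The arm hides the jig from the top camera, so I descend from the side view.

carry_out([
  {"delta_rot": [0,-0.001,0],"slide": [0,0,0.1],"grip": 0.7},
  {"delta_rot": [0,-0.001,0],"slide": [0,0,0.2],"grip": 0.7},
  {"delta_rot": [0,-0.001,0],"slide": [0,0,0.305],"grip": 0.7},
  {"delta_rot": [0,-0.001,0],"slide": [0,0,0.305],"grip": 0.7},
])

```text
time_s: 1.95
tool_pos: [0.5156, 0.2278, 0.1077]
tcp_rot: [[-0.925, -0.381, -0.002], [-0.381, 0.925, -0.0], [0.002, 0.0, -1.0]]
force: [-0.9, -0.6, 0.4]
grip_width: 0.0596
```

```bash
cat > look.py <<'E'
import sys
from h import *
from bench import eyes
tag,X,Y,Z,h,views=sys.argv[1],*map(float,sys.argv[2:6]),sys.argv[6].split(",")
st()
for n in views:
    f=eyes.grab_frame(n); np.savez(f"pics/{n}{tag}.npz",**f)
    c=proj(f,[X,Y,Z])[0].astype(int); h=int(h)
    x0=min(max(c[0]-h,0),512-2*h);y0=min(max(c[1]-h,0),384-2*h); s=560//(2*h); print(n,"origin",x0,y0,"scale",s)
    cv2.imwrite(f"pics/{n}{tag}.png",cv2.resize(f["image"][y0:y0+2*h,x0:x0+2*h,::-1],None,fx=s,fy=s,interpolation=cv2.INTER_CUBIC))
E
python3 look.py 2 .519 .225 .1 35 side
```

```text
t 1.95 p [0.5156 0.2278 0.1077] yawy 112.39 zax [-1.5e-03 -5.0e-04 -1.0e+00] F [-0.94 -0.56  0.44] tool F [ 1.08 -0.16 -0.44] M [-0.02  -0.005 -0.031] w 0.0596 q [ 22.6  30.8 106.    0.   43.3 -89.8]
side origin 190 117 scale 8
```

View pics/side2.png

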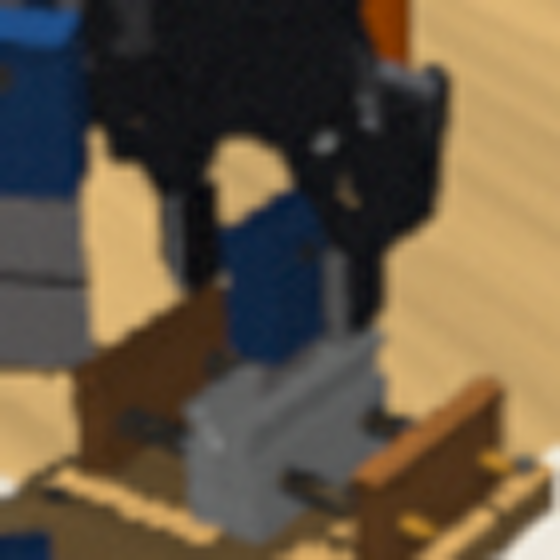

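carry_out([
  {"delta_rot": [0,0,0],"slide": [-0.005,-0.01,0.005],"grip": 0.7},
  {"delta_rot": [0,0,0],"slide": [-0.005,-0.01,0.005],"grip": 0.4},
  {"delta_rot": [0,0,0],"slide": [-0.005,-0.01,0.005],"grip": 0.3},
  {"delta_rot": [0,0,0],"slide": [-0.005,-0.01,0.005],"grip": 0.3},
])

```text
time_s: 2.5
tool_pos: [0.5203, 0.2254, 0.1079]
tcp_rot: [[-0.925, -0.379, 0.003], [-0.379, 0.925, 0.002], [-0.003, 0.001, -1.0]]
force: [-0.7, 2.9, 2.7]
grip_width: 0.0257
```

```bash
python3 look.py 3 .519 .225 .1 35 side
```

```text
t 2.50 p [0.5203 0.2254 0.1079] yawy 112.28 zax [ 0.0029  0.0018 -1.    ] F [-0.7   2.9   2.69] tool F [-0.46  2.95 -2.69] M [ 0.47   0.134 -0.026] w 0.0257 q [ 2.220e+01  3.090e+01  1.057e+02  1.000e-01  4.320e+01 -9.010e+01]
side origin 190 117 scale 8
```

View pics/side3.png

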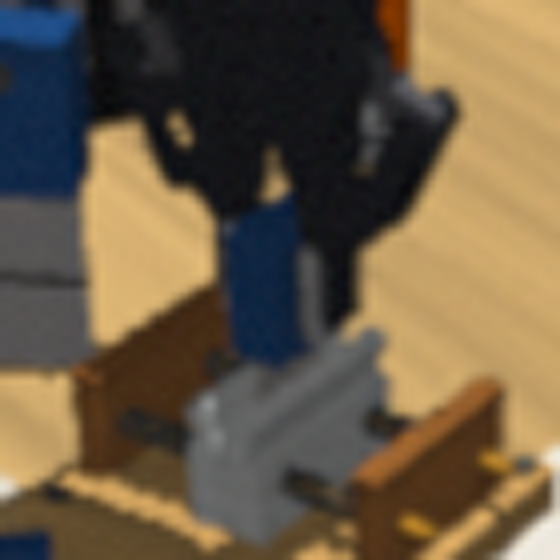

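carry_out([
  {"delta_rot": [0,0,0],"slide": [0,0.008,0.002],"grip": 0.3},
  {"delta_rot": [0,0,0],"slide": [0,0.008,0.002],"grip": 0.3},
  {"delta_rot": [0,0,0],"slide": [0,0.008,0.002],"grip": 0.3},
])

```text
time_s: 2.92
tool_pos: [0.5189, 0.227, 0.1064]
tcp_rot: [[-0.925, -0.38, 0.001], [-0.38, 0.925, 0.0], [-0.001, -0.0, -1.0]]
force: [0.1, 0.3, 0.1]
grip_width: 0.0255
```

```bash
python3 -c "
from h import *
st()"
```

```text
t 2.92 p [0.5189 0.227  0.1064] yawy 112.30 zax [ 1.3e-03  4.0e-04 -1.0e+00] F [0.08 0.27 0.12] tool F [-0.17  0.22 -0.12] M [0.001 0.005 0.02 ] w 0.0255 q [ 22.4  31.  105.8  -0.   43.1 -89.9]
```

Contact is gone, so the gauge is near the centre of the jaws. Now I close.

carry_out([
  {"delta_rot": [0,0,0],"slide": [0,0,0],"grip": 0},
  {"delta_rot": [0,0,0],"slide": [0,0,0],"grip": 0},
  {"delta_rot": [0,0,0],"slide": [0,0,0],"grip": 0},
  {"delta_rot": [0,0,0],"slide": [0,0,0],"grip": 0},
])

```text
time_s: 3.42
tool_pos: [0.5189, 0.2272, 0.1066]
tcp_rot: [[-0.925, -0.379, 0.001], [-0.379, 0.925, 0.001], [-0.002, 0.0, -1.0]]
force: [-2.5, 1.7, 0.6]
grip_width: 0.0216
```

```bash
python3 -c "
from h import *
st()"
```

```text
t 3.42 p [0.5189 0.2272 0.1066] yawy 112.29 zax [ 1.5e-03  8.0e-04 -1.0e+00] F [-2.54  1.75  0.56] tool F [ 1.69  2.58 -0.56] M [ 0.269  0.308 -0.129] w 0.0216 q [ 22.4  31.  105.8   0.   43.1 -89.9]
```

carry_out([
  {"delta_rot": [0,0,0],"slide": [0,0.0035,0],"grip": 0},
  {"delta_rot": [0,0,0],"slide": [0,0.0035,0],"grip": 0},
  {"delta_rot": [0,0,0],"slide": [0,0.0035,0],"grip": 0},
])

```text
time_s: 3.8
tool_pos: [0.5187, 0.2277, 0.1066]
tcp_rot: [[-0.925, -0.38, 0.002], [-0.38, 0.925, 0.0], [-0.002, -0.0, -1.0]]
force: [-0.3, -3.4, 0.2]
grip_width: 0.0211
```

```bash
python3 -c "
from h import *
st()"
```

```text
t 3.80 p [0.5187 0.2277 0.1066] yawy 112.30 zax [ 1.7e-03  2.0e-04 -1.0e+00] F [-0.32 -3.39  0.21] tool F [ 1.59 -3.02 -0.21] M [-0.835 -0.069 -0.137] w 0.0211 q [ 22.5  31.  105.7  -0.   43.1 -89.8]
```

carry_out([
  {"delta_rot": [0,0,0],"slide": [0,-0.0007,-0.03],"grip": 0},
  {"delta_rot": [0,0,0],"slide": [0,-0.0007,-0.08],"grip": 0},
  {"delta_rot": [0,0,0],"slide": [0,-0.0007,-0.18],"grip": 0},
  {"delta_rot": [0,0,0],"slide": [0,-0.0007,-0.33],"grip": 0},
  {"delta_rot": [0,0,0],"slide": [0,-0.0007,-0.48],"grip": 0},
])

```text
time_s: 4.42
tool_pos: [0.5186, 0.2281, 0.2535]
tcp_rot: [[-0.925, -0.38, 0.003], [-0.38, 0.925, 0.002], [-0.004, 0.0, -1.0]]
force: [0.5, 0.0, -1.7]
grip_width: 0.0215
```

```bash
python3 look.py 4 .519 .225 .2 60 side,top; python3 -c "
from h import *
plan([.4771,-.2546,.25],83.8)"
```

```text
t 4.42 p [0.5186 0.2281 0.2535] yawy 112.31 zax [ 0.0033  0.0017 -1.    ] F [ 0.55  0.02 -1.73] tool F [-0.51 -0.19  1.73] M [-0.016 -0.013  0.015] w 0.0215 q [ 22.5  19.1 100.9   0.   59.8 -89.8]
side origin 163 59 scale 4
top origin 110 105 scale 4
slide [ 0.7499 -1.4361  0.0145] rot [0.0019 0.0067 0.2488]
```

View pics/side4.png

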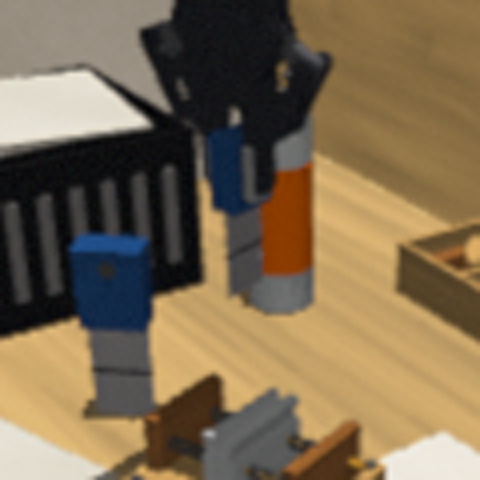

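The blue gauge is free and hanging straight in the jaws at (230,215); the plates have closed. I carry it to the rack.

carry_out([
  {"delta_rot": [0,0.001,0.08],"slide": [0.09,-0.17,0],"grip": 0},
  {"delta_rot": [0,0.002,0.16],"slide": [0.18,-0.34,0],"grip": 0},
  {"delta_rot": [0,0.002,0.2488],"slide": [0.27,-0.52,0],"grip": 0},
  {"delta_rot": [0,0.002,0.2488],"slide": [0.36,-0.7,0],"grip": 0},
  {"delta_rot": [0,0.002,0.2488],"slide": [0.46,-0.88,0],"grip": 0},
])

```text
time_s: 5.15
tool_pos: [0.4908, -0.0705, 0.251]
tcp_rot: [[-0.994, 0.108, -0.0], [0.108, 0.994, 0.0], [0.0, 0.0, -1.0]]
force: [1.3, 0.0, -1.7]
grip_width: 0.0215
```

```bash
python3 -c "
from h import *
st();plan([.4771,-.2546,.2],83.8)"
```

```text
t 5.15 p [ 0.4908 -0.0705  0.251 ] yawy 83.82 zax [-4.e-04  2.e-04 -1.e+00] F [ 1.26  0.03 -1.73] tool F [-1.25  0.17  1.73] M [-0.032 -0.037  0.009] w 0.0215 q [ -9.5  13.3 109.4   0.   57.3 -93.4]
slide [-0.0207 -0.6152  0.1699] rot [ 0.0001 -0.0002  0.0001]
```

carry_out([
  {"delta_rot": [0,0,0],"slide": [-0.006,-0.18,0],"grip": 0},
  {"delta_rot": [0,0,0],"slide": [-0.012,-0.36,0],"grip": 0},
  {"delta_rot": [0,0,0],"slide": [-0.018,-0.52,0],"grip": 0},
  {"delta_rot": [0,0,0],"slide": [-0.021,-0.615,0.04],"grip": 0},
  {"delta_rot": [0,0,0],"slide": [-0.021,-0.615,0.19],"grip": 0},
])

```text
time_s: 5.78
tool_pos: [0.4791, -0.2561, 0.1955]
tcp_rot: [[-0.994, 0.111, 0.005], [0.111, 0.994, -0.004], [-0.005, -0.003, -1.0]]
force: [-0.9, -0.4, -1.6]
grip_width: 0.0215
```

carry_out([
  {"delta_rot": [0,0,0],"slide": [0,0,0],"grip": 0},
  {"delta_rot": [0,0,0],"slide": [0,0,0],"grip": 0},
])

```text
time_s: 6.02
tool_pos: [0.4777, -0.2528, 0.1945]
tcp_rot: [[-0.994, 0.108, -0.001], [0.108, 0.994, -0.0], [0.001, -0.0, -1.0]]
force: [1.1, 0.1, -1.9]
grip_width: 0.0217
```

```bash
python3 look.py 5 .477 -.255 .12 40 side,top; python3 -c "
from h import *
plan([.4771,-.2546,.2],83.8)"
```

```text
t 6.03 p [ 0.4777 -0.2528  0.1945] yawy 83.82 zax [-1.2e-03 -1.0e-04 -1.0e+00] F [ 1.06  0.12 -1.9 ] tool F [-1.04  0.24  1.9 ] M [-0.005 -0.034 -0.034] w 0.0217 q [-2.910e+01  2.150e+01  1.065e+02 -1.000e-01  5.200e+01 -1.129e+02]
side origin 302 216 scale 7
top origin 327 151 scale 7
slide [ 0.0032 -0.0059 -0.0162] rot [-0.0005  0.0003  0.0003]
```

View pics/side5.png

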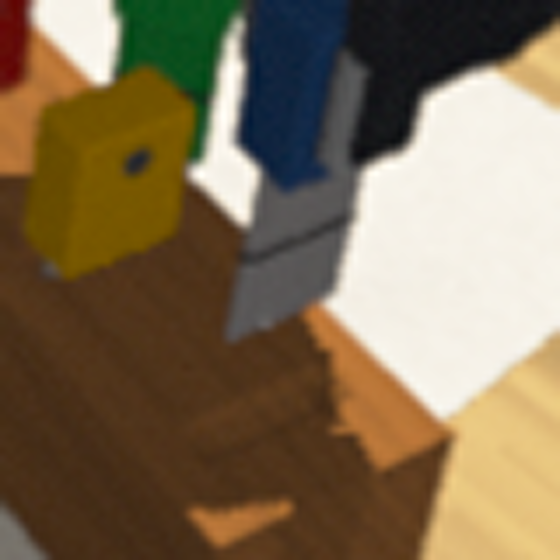

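View pics/top5.png

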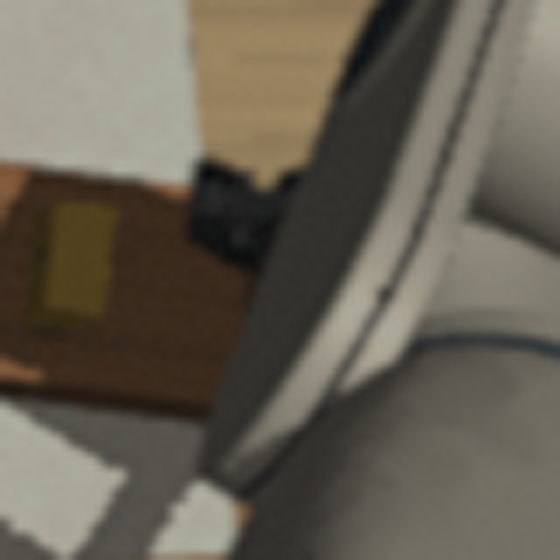

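Run:
```python
from h import *
g=load("pics/side5.npz")
print(-g["R"].T@g["t"])
uv=(np.array([(228,341),(333,298)],float)+.5)/7-.5+[302,216]
p=ray(g,uv,.108)*1000; print(p, p.mean(0))
# line position expected at z= tip+.03
uv=(np.array([(240,262),(350,220)],float)+.5)/7-.5+[302,216]
p=ray(g,uv,.138)*1000; print(p, p.mean(0))
im=g["image"]; c=cv2.resize(im[216:296,302:382,::-1],None,fx=7,fy=7,interpolation=cv2.INTER_CUBIC)
cv2.imwrite("pics/side5b.png",np.clip(c[200:560].astype(float)*2.2,0,255).astype(np.uint8))
```

```text
[ 0.07620498 -0.53992917  0.58907498]
[[ 460.18387656 -252.73609276  108.        ]
 [ 494.1622172  -257.54177862  108.        ]] [ 477.17304688 -255.13893569  108.        ]
[[ 458.11681642 -253.23388478  138.        ]
 [ 492.38699108 -258.52789729  138.        ]] [ 475.25190375 -255.88089104  138.        ]
```

View pics/side5b.png

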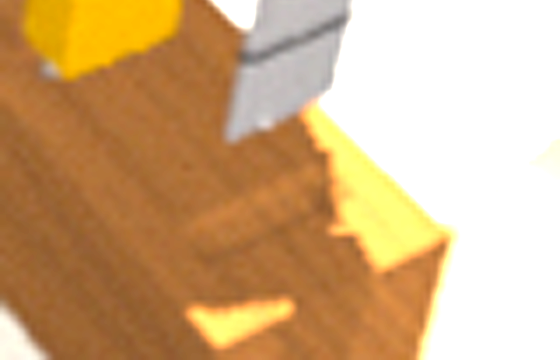

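carry_out([
  {"delta_rot": [0,0,0],"slide": [0.002,-0.0068,0],"grip": 0},
  {"delta_rot": [0,0,0],"slide": [0.002,-0.0068,0.06],"grip": 0},
  {"delta_rot": [0,0,0],"slide": [0.002,-0.0068,0.1],"grip": 0},
  {"delta_rot": [0,0,0],"slide": [0.002,-0.0068,0.125],"grip": 0},
  {"delta_rot": [0,0,0],"slide": [0.002,-0.0068,0.15],"grip": 0},
])

```text
time_s: 6.75
tool_pos: [0.4764, -0.2549, 0.1481]
tcp_rot: [[-0.994, 0.108, -0.002], [0.108, 0.994, 0.0], [0.002, -0.0, -1.0]]
force: [0.3, 0.2, -2.1]
grip_width: 0.0211
```

```bash
python3 look.py 6 .477 -.255 .11 35 side
```

```text
t 6.75 p [ 0.4764 -0.2549  0.1481] yawy 83.79 zax [-0.0018  0.     -1.    ] F [ 0.3   0.18 -2.12] tool F [-0.28  0.21  2.12] M [ 0.027 -0.001  0.033] w 0.0211 q [-2.940e+01  2.550e+01  1.080e+02 -1.000e-01  4.650e+01 -1.131e+02]
side origin 306 225 scale 8
```

View pics/side6.png

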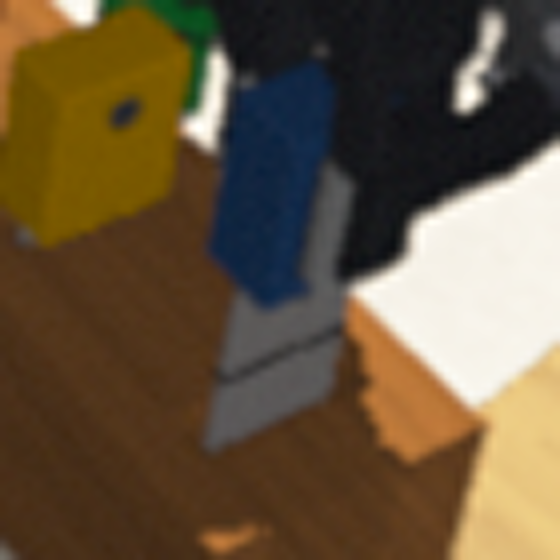

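The blade line-to-tip length shrank from 11.3 to 8.3 px, so the tip is in the slot, with no side force. I continue down.

carry_out([
  {"delta_rot": [0,0,0],"slide": [0,0,0.05],"grip": 0},
  {"delta_rot": [0,0,0],"slide": [0,0,0.1],"grip": 0},
  {"delta_rot": [0,0,0],"slide": [0,0,0.135],"grip": 0},
  {"delta_rot": [0,0,0],"slide": [0,0,0.15],"grip": 0},
  {"delta_rot": [0,0,0],"slide": [0,0,0.15],"grip": 0},
])

```text
time_s: 7.42
tool_pos: [0.476, -0.2547, 0.103]
tcp_rot: [[-0.994, 0.108, -0.003], [0.108, 0.994, 0.001], [0.003, 0.0, -1.0]]
force: [-0.4, -0.1, -1.9]
grip_width: 0.0213
```

```bash
python3 look.py 7 .477 -.255 .11 35 side
```

```text
t 7.42 p [ 0.476  -0.2547  0.103 ] yawy 83.79 zax [-2.7e-03  6.0e-04 -1.0e+00] F [-0.43 -0.15 -1.85] tool F [ 0.41 -0.2   1.85] M [0.005 0.019 0.039] w 0.0213 q [-2.940e+01  2.980e+01  1.091e+02 -1.000e-01  4.130e+01 -1.131e+02]
side origin 306 225 scale 8
```

View pics/side7.png

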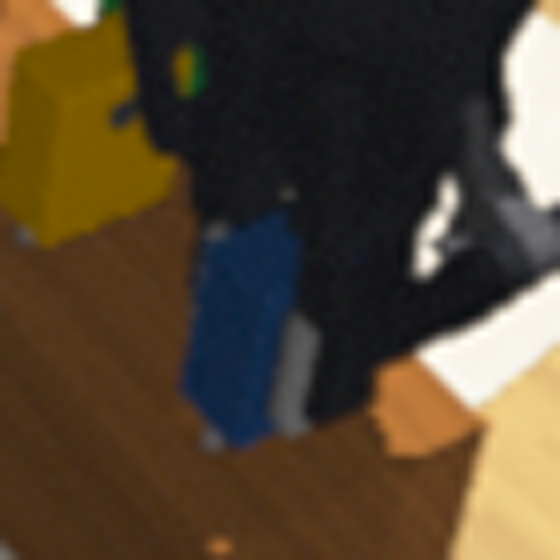

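Nearly home, no contact yet. I lower another 2 mm or so to seat it.

carry_out([
  {"delta_rot": [0,0,0],"slide": [0,0,0.004],"grip": 0},
  {"delta_rot": [0,0,0],"slide": [0,0,0.008],"grip": 0},
  {"delta_rot": [0,0,0],"slide": [0,0,0.01],"grip": 0},
  {"delta_rot": [0,0,0],"slide": [0,0,0.01],"grip": 0},
])

```text
time_s: 7.98
tool_pos: [0.4764, -0.2549, 0.1016]
tcp_rot: [[-0.994, 0.108, -0.001], [0.108, 0.994, -0.0], [0.001, -0.0, -1.0]]
force: [-2.9, 2.5, 10.3]
grip_width: 0.0212
```

Seated (10 N up-force at the expected height). Release and lift.

carry_out([
  {"delta_rot": [0,0,0],"slide": [0,0,-0.003],"grip": 0.55},
  {"delta_rot": [0,0,0],"slide": [0,0,-0.003],"grip": 0.55},
  {"delta_rot": [0,0,0],"slide": [0,0,-0.003],"grip": 0.55},
  {"delta_rot": [0,0,0],"slide": [0,0,-0.1],"grip": 0.55},
  {"delta_rot": [0,0,0],"slide": [0,0,-0.25],"grip": 0.55},
])

```text
time_s: 8.6
tool_pos: [0.4753, -0.2543, 0.1747]
tcp_rot: [[-0.994, 0.108, -0.005], [0.108, 0.994, 0.002], [0.006, 0.001, -1.0]]
force: [0.1, 0.2, 0.3]
grip_width: 0.0468
```

```bash
python3 look.py 8 .477 -.255 .11 35 side;  python3 -c "
from h import *
plan([.4937,-.1062,.19],83.8)"
```

```text
t 8.60 p [ 0.4753 -0.2543  0.1747] yawy 83.79 zax [-0.0053  0.0021 -1.    ] F [0.06 0.19 0.26] tool F [-0.04  0.2  -0.26] M [ 0.02  -0.055 -0.007] w 0.0468 q [-2.940e+01  2.320e+01  1.072e+02 -1.000e-01  4.990e+01 -1.131e+02]
side origin 306 225 scale 8
slide [ 0.0034  0.5019 -0.0311] rot [-0.0012  0.0017 -0.0001]
```

View pics/side8.png

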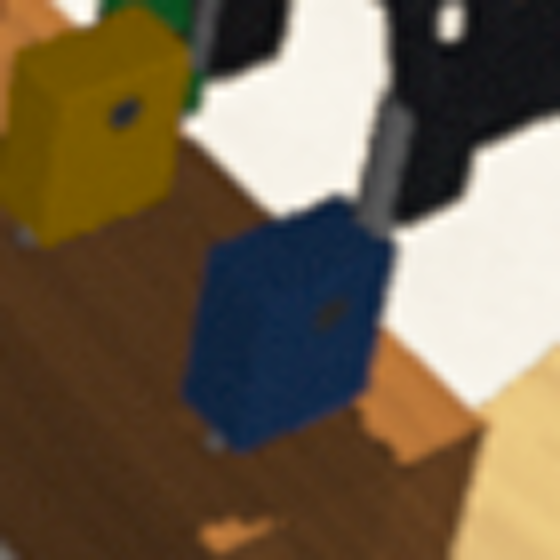

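Blue is seated just like yellow, flush on the rack (handle at (285,330)). On to red.

carry_out([
  {"delta_rot": [0,0,0],"slide": [0.001,0.12,-0.03],"grip": 0.55},
  {"delta_rot": [0,0,0],"slide": [0.002,0.3,-0.05],"grip": 0.55},
  {"delta_rot": [0,0,0],"slide": [0.003,0.44,-0.05],"grip": 0.6},
  {"delta_rot": [0,0,0],"slide": [0.0034,0.5,-0.05],"grip": 0.6},
  {"delta_rot": [0,0,0],"slide": [0.0034,0.5,-0.05],"grip": 0.6},
])

```text
time_s: 9.28
tool_pos: [0.4916, -0.105, 0.1902]
tcp_rot: [[-0.994, 0.106, -0.002], [0.106, 0.994, 0.0], [0.002, -0.0, -1.0]]
force: [0.8, -1.1, 0.4]
grip_width: 0.0513
```

```bash
python3 look.py 9 .493 -.106 .12 40 side;  python3 -c "
from h import *
plan([.4933,-.106,.1035],83.8)"
```

```text
t 9.28 p [ 0.4916 -0.105   0.1902] yawy 83.91 zax [-0.0022  0.     -1.    ] F [ 0.79 -1.07  0.39] tool F [-0.89 -0.98 -0.39] M [ 0.011 -0.022  0.02 ] w 0.0513 q [-13.4  19.  111.3  -0.   49.8 -97.3]
side origin 255 171 scale 7
slide [-6.000e-03  1.000e-04  2.891e-01] rot [-0.0002 -0.001   0.0004]
```

View pics/side9.png

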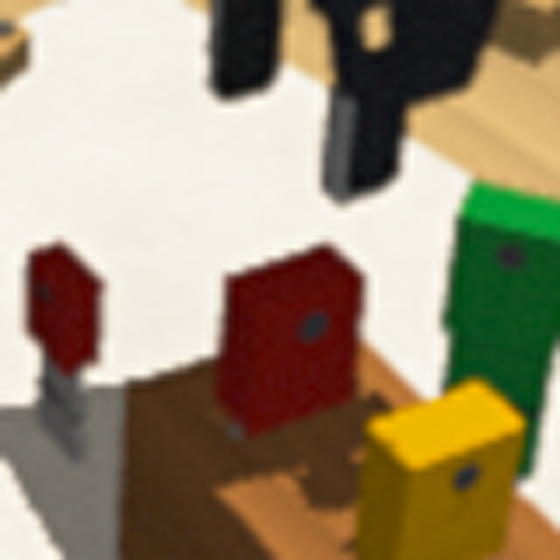

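Run:
```python
from h import *
for n in("top","side"):
    f=load(f"pics/{n}0.npz"); P=cloud(f); hsv=cv2.cvtColor(f["image"],cv2.COLOR_RGB2HSV)
    m=(hsv[...,0]>55)&(hsv[...,0]<75)&(hsv[...,1]>150)&(P[...,0]<.6)
    p=P[m]; print(n,np.percentile(p,[3,50,97],axis=0).round(3).tolist())
```

```text
top [[0.58, -0.091, 0.096], [0.58, -0.091, 0.096], [0.58, -0.091, 0.096]]
side [[0.574, -0.129, 0.037], [0.586, -0.113, 0.084], [0.598, -0.098, 0.109]]
```

Green is at x≈0.58 and z<0.11, well clear. Descend.

carry_out([
  {"delta_rot": [0,0,0],"slide": [-0.005,0,0.1],"grip": 0.6},
  {"delta_rot": [0,0,0],"slide": [-0.005,0,0.2],"grip": 0.6},
  {"delta_rot": [0,0,0],"slide": [-0.005,0,0.289],"grip": 0.6},
  {"delta_rot": [0,0,0],"slide": [-0.005,0,0.289],"grip": 0.45},
  {"delta_rot": [0,0,0],"slide": [-0.005,0,0.289],"grip": 0.32},
])

```text
time_s: 9.95
tool_pos: [0.4933, -0.1066, 0.1042]
tcp_rot: [[-0.994, 0.109, -0.001], [0.109, 0.994, -0.0], [0.001, -0.0, -1.0]]
force: [-0.3, 0.3, 0.6]
grip_width: 0.0276
```

```bash
python3 look.py 10 .493 -.106 .1 35 side
```

```text
t 9.95 p [ 0.4933 -0.1066  0.1042] yawy 83.73 zax [-0.0014 -0.     -1.    ] F [-0.33  0.27  0.61] tool F [ 0.36  0.23 -0.61] M [-0.052  0.009 -0.016] w 0.0276 q [-13.5  27.5 113.5  -0.   39.1 -97.2]
side origin 260 183 scale 8
```

View pics/side10.png

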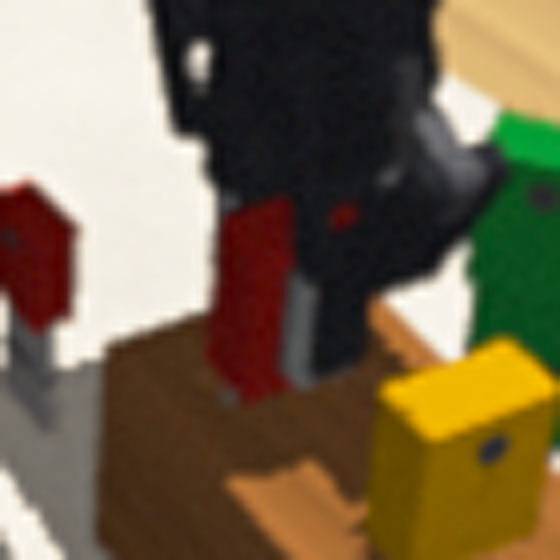

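The jaws are around the red handle (255,300) with no contact force. Close and settle.

carry_out([
  {"delta_rot": [0,0,0],"slide": [0,0,0],"grip": 0},
  {"delta_rot": [0,0,0],"slide": [0,0,0],"grip": 0},
  {"delta_rot": [0,0,0],"slide": [0,0,0],"grip": 0},
  {"delta_rot": [0,0,0],"slide": [0,0,0],"grip": 0},
  {"delta_rot": [0,0,0],"slide": [0,0,0],"grip": 0},
])

```text
time_s: 10.62
tool_pos: [0.4937, -0.1062, 0.1048]
tcp_rot: [[-0.994, 0.108, 0.0], [0.108, 0.994, -0.001], [-0.0, -0.001, -1.0]]
force: [-1.1, -2.7, 7.0]
grip_width: 0.0213
```

```bash
python3 -c "
from h import *
st()"
```

```text
t 10.62 p [ 0.4937 -0.1062  0.1048] yawy 83.81 zax [ 1.e-04 -8.e-04 -1.e+00] F [-1.1  -2.67  6.95] tool F [ 0.81 -2.78 -6.95] M [-0.476  0.202 -0.037] w 0.0213 q [-1.350e+01  2.740e+01  1.135e+02 -1.000e-01  3.900e+01 -9.720e+01]
```

carry_out([
  {"delta_rot": [0,0,0],"slide": [0,0,-0.03],"grip": 0},
  {"delta_rot": [0,0,0],"slide": [0,0,-0.1],"grip": 0},
  {"delta_rot": [0,0,0],"slide": [0,0,-0.24],"grip": 0},
  {"delta_rot": [0,0,0],"slide": [0,0,-0.4],"grip": 0},
  {"delta_rot": [0,0,0],"slide": [0,0,-0.47],"grip": 0},
])

```text
time_s: 11.25
tool_pos: [0.494, -0.1058, 0.2479]
tcp_rot: [[-0.994, 0.108, 0.002], [0.108, 0.994, -0.001], [-0.002, -0.0, -1.0]]
force: [-0.0, -0.5, -1.0]
grip_width: 0.0212
```

```bash
python3 look.py 11 .493 -.106 .2 60 side
python3 - <<'E'
from h import *
u=np.array([-.3795,.9252]); x=np.array([.9252,.3795]); c=np.array([.5195,.2275])
# jig centre: jig-x from camera, jig-y from force balance n0=.0134
n0=.0134; p=x*(x@c)+u*n0; print(p, u@c); plan([*p,.24],112.3)
E
```

```text
t 11.25 p [ 0.494  -0.1058  0.2479] yawy 83.80 zax [ 1.9e-03 -6.0e-04 -1.0e+00] F [-0.01 -0.52 -0.96] tool F [-0.04 -0.52  0.96] M [ 0.04  -0.018 -0.007] w 0.0212 q [-13.4  14.3 108.5  -0.   57.  -97.2]
side origin 238 119 scale 4
[0.51948242 0.2275657 ] 0.013332750000000004
slide [0.0387 1.1142 0.0309] rot [-0.0009  0.0021 -0.2487]
```

View pics/side11.png

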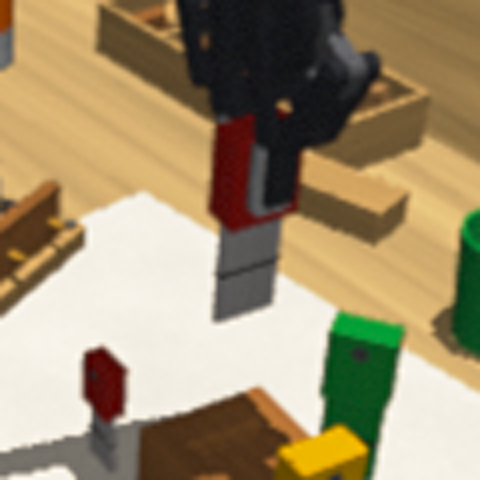

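The red gauge is held straight, with its black line visible at (247,268). Carry it to the jig.

carry_out([
  {"delta_rot": [0,0,-0.08],"slide": [0.006,0.15,0.0],"grip": 0},
  {"delta_rot": [0,0,-0.16],"slide": [0.012,0.33,0.0],"grip": 0},
  {"delta_rot": [0,0,-0.2487],"slide": [0.02,0.52,0.0],"grip": 0},
  {"delta_rot": [0,0,-0.2487],"slide": [0.026,0.72,0.01],"grip": 0},
  {"delta_rot": [0,0,-0.2487],"slide": [0.032,0.9,0.02],"grip": 0},
])

```text
time_s: 11.92
tool_pos: [0.5122, 0.1657, 0.2382]
tcp_rot: [[-0.925, -0.38, -0.003], [-0.38, 0.925, 0.0], [0.002, 0.001, -1.0]]
force: [1.0, -1.8, -1.5]
grip_width: 0.021
```

```bash
python3 -c "
from h import *
st();plan([.5195,.2276,.18],112.3)"
```

```text
t 11.93 p [0.5122 0.1657 0.2382] yawy 112.32 zax [-2.6e-03  2.0e-04 -1.0e+00] F [ 1.02 -1.82 -1.48] tool F [-0.25 -2.07  1.47] M [-0.047 -0.056  0.031] w 0.0210 q [ 1.660e+01  1.790e+01  1.049e+02  1.000e-01  5.730e+01 -9.570e+01]
slide [-0.1013  0.1813  0.1941] rot [ 0.0006 -0.0012  0.0002]
```

carry_out([
  {"delta_rot": [0,0,0],"slide": [-0.06,0.11,0.0],"grip": 0},
  {"delta_rot": [0,0,0],"slide": [-0.1,0.18,0.0],"grip": 0},
  {"delta_rot": [0,0,0],"slide": [-0.1,0.18,0.12],"grip": 0},
  {"delta_rot": [0,0,0],"slide": [-0.1,0.18,0.19],"grip": 0},
  {"delta_rot": [0,0,0],"slide": [-0.1,0.18,0.19],"grip": 0},
])

```text
time_s: 12.55
tool_pos: [0.5182, 0.2246, 0.1796]
tcp_rot: [[-0.925, -0.38, -0.007], [-0.38, 0.925, -0.002], [0.007, 0.001, -1.0]]
force: [-1.0, 0.0, -0.9]
grip_width: 0.0214
```

carry_out([
  {"delta_rot": [0,0,0],"slide": [0,0,0],"grip": 0},
  {"delta_rot": [0,0,0],"slide": [0,0,0],"grip": 0},
])

```text
time_s: 12.8
tool_pos: [0.5206, 0.2252, 0.1827]
tcp_rot: [[-0.925, -0.379, -0.0], [-0.379, 0.925, 0.001], [-0.0, 0.001, -1.0]]
force: [-0.2, -0.7, -0.0]
grip_width: 0.0215
```

```bash
python3 look.py 12 .519 .227 .11 35 side; python3 -c "
from h import *
plan([.5195,.2276,.18],112.3)
from bench import arm
s=arm.observe();print(np.array([-.3795,.9252])@s['tool_pos'][:2])"
```

```text
t 12.80 p [0.5206 0.2252 0.1827] yawy 112.28 zax [-3.e-04  9.e-04 -1.e+00] F [-0.22 -0.7  -0.02] tool F [ 0.46 -0.56  0.02] M [-0.033  0.011 -0.008] w 0.0215 q [ 2.220e+01  2.450e+01  1.036e+02  1.000e-01  5.190e+01 -9.020e+01]
side origin 189 114 scale 8
slide [0.0001 0.0089 0.009 ] rot [ 0.0005 -0.     -0.0002]
0.01075317245726995
```

View pics/side12.png

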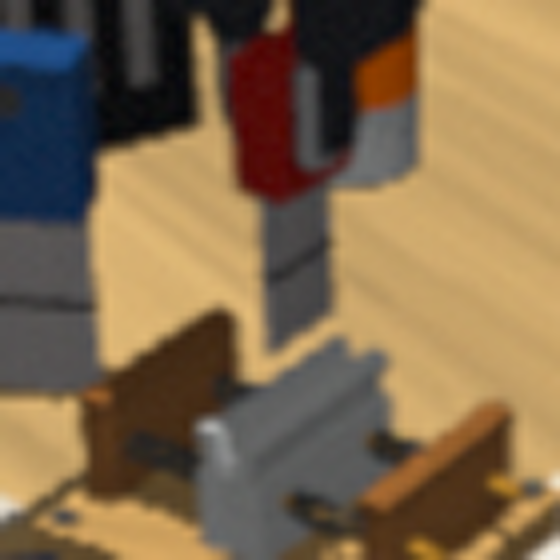

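carry_out([
  {"delta_rot": [0,0,0],"slide": [0,0.0089,0.02],"grip": 0},
  {"delta_rot": [0,0,0],"slide": [0,0.0089,0.04],"grip": 0},
  {"delta_rot": [0,0,0],"slide": [0,0.0089,0.05],"grip": 0},
  {"delta_rot": [0,0,0],"slide": [0,0.0089,0.05],"grip": 0},
])

```text
time_s: 13.35
tool_pos: [0.5187, 0.2274, 0.1662]
tcp_rot: [[-0.925, -0.379, -0.003], [-0.379, 0.925, -0.0], [0.003, 0.001, -1.0]]
force: [0.5, 1.2, -1.0]
grip_width: 0.0211
```

```bash
python3 look.py 13 .519 .227 .1 28 side; python3 -c "
from h import *
plan([.5195,.2276,.155],112.3)
from bench import arm
s=arm.observe();print(np.array([-.3795,.9252])@s['tool_pos'][:2])"
```

```text
t 13.35 p [0.5187 0.2274 0.1662] yawy 112.29 zax [-2.9e-03 -1.0e-04 -1.0e+00] F [ 0.47  1.23 -0.99] tool F [-0.9   0.96  0.99] M [-0.002  0.005  0.023] w 0.0211 q [ 2.240e+01  2.580e+01  1.042e+02  1.000e-01  5.020e+01 -8.990e+01]
side origin 196 124 scale 10
slide [-0.0023 -0.0004  0.0381] rot [ 0.0005 -0.0011 -0.0001]
0.013538159259628202
```

View pics/side13.png

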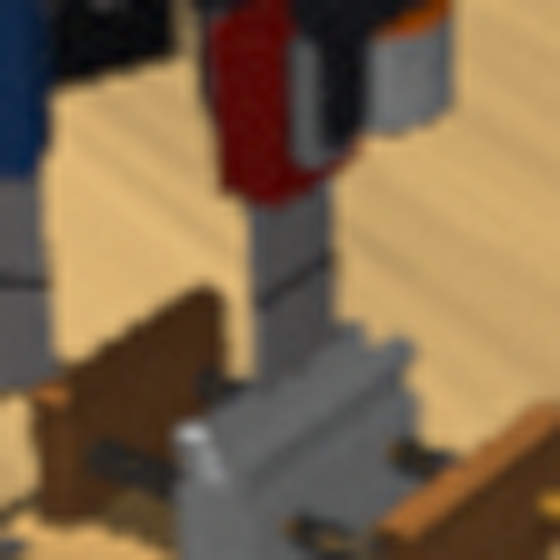

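Run:
```python
from h import *
g=load("pics/side13.npz"); g0=load("pics/side0.npz")
u=np.array([-.3795,.9252,0]);x=np.array([.9252,.3795,0]);c=np.array([.5195,.2276,0])
z=np.array([0,0,1])
for nm,dx,dy,zz in [("tip-L",-.018,-.0025,.0764),("tip-R",.018,-.0025,.0764),("lineL",-.018,-.0025,.1064),("handle bot L -y",-.02,-.011,.1364),("far end L",-.04,.006,.07),("near end L",-.04,-.006,.07),("far end R",.04,.006,.07),("near R",.04,-.006,.07),("base corner",-.065,-.075,.02)]:
    p=proj(g,c+x*dx+u*dy+z*zz)[0]; print(nm,p.round(1),"zoom13",((p-[196,124]+.5)*10-.5).round(0),"zoom0",((p-[185,130]+.5)*8-.5).round(0))
im=g["image"][124:180,196:252,::-1]
a=cv2.resize(im,None,fx=10,fy=10,interpolation=cv2.INTER_CUBIC).astype(float)
b=cv2.resize(g0["image"][124:180,196:252,::-1],None,fx=10,fy=10,interpolation=cv2.INTER_CUBIC)
cv2.imwrite("pics/s13c.png",np.clip(a*1.8,0,255).astype(np.uint8));
```

```text
tip-L [221.9 162.5] zoom13 [263. 390.] zoom0 [299. 264.]
tip-R [229.5 157.2] zoom13 [339. 336.] zoom0 [359. 221.]
lineL [221.4 153.1] zoom13 [259. 295.] zoom0 [295. 188.]
handle bot L -y [223.1 144.4] zoom13 [275. 209.] zoom0 [308. 119.]
far end L [214.8 167. ] zoom13 [192. 435.] zoom0 [242. 300.]
near end L [218.2 168.3] zoom13 [227. 447.] zoom0 [269. 310.]
far end R [231.6 155.2] zoom13 [360. 316.] zoom0 [376. 205.]
near R [234.9 156.3] zoom13 [394. 327.] zoom0 [403. 214.]
base corner [233.8 195.4] zoom13 [383. 719.] zoom0 [394. 527.]
```

View pics/s13c.png

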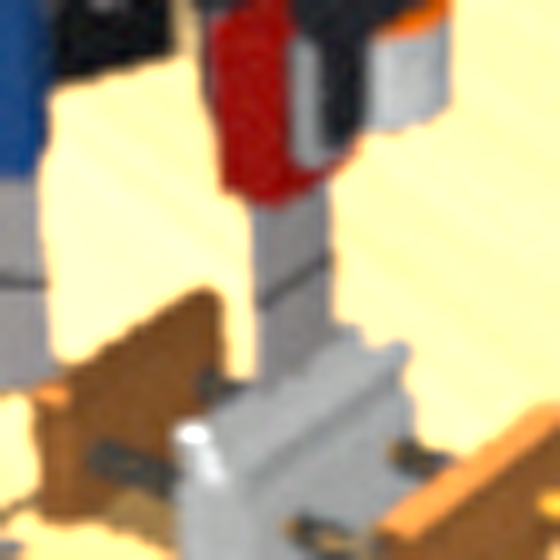

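Projected from the arm pose, the blade tip should appear at (263,390) and is seen at (260,385), so pose and view agree and the tip is over the V. I enter slowly with force checks.

carry_out([
  {"delta_rot": [0,0,0],"slide": [-0.001,0,0.015],"grip": 0},
  {"delta_rot": [0,0,0],"slide": [-0.001,0,0.03],"grip": 0},
  {"delta_rot": [0,0,0],"slide": [-0.001,0,0.045],"grip": 0},
  {"delta_rot": [0,0,0],"slide": [-0.001,0,0.045],"grip": 0},
])

```text
time_s: 13.9
tool_pos: [0.5189, 0.2275, 0.1526]
tcp_rot: [[-0.925, -0.379, -0.003], [-0.379, 0.925, -0.0], [0.003, 0.001, -1.0]]
force: [0.7, 0.1, -1.6]
grip_width: 0.0214
```

```bash
python3 -c "
from h import *
st()
from bench import arm
s=arm.observe();print(np.array([-.3795,.9252])@s['tool_pos'][:2])"
```

```text
t 13.90 p [0.5189 0.2275 0.1526] yawy 112.29 zax [-3.e-03 -2.e-04 -1.e+00] F [ 0.65  0.07 -1.62] tool F [-0.63 -0.19  1.61] M [-0.008  0.007 -0.009] w 0.0214 q [ 2.240e+01  2.700e+01  1.045e+02  1.000e-01  4.860e+01 -8.990e+01]
0.013566444048918325
```

carry_out([
  {"delta_rot": [0,0,0],"slide": [0,0,0.008],"grip": 0},
  {"delta_rot": [0,0,0],"slide": [0,0,0.016],"grip": 0},
  {"delta_rot": [0,0,0],"slide": [0,0,0.024],"grip": 0},
  {"delta_rot": [0,0,0],"slide": [0,0,0.024],"grip": 0},
])

```text
time_s: 14.4
tool_pos: [0.5198, 0.228, 0.1466]
tcp_rot: [[-0.925, -0.379, -0.001], [-0.379, 0.925, 0.001], [0.0, 0.001, -1.0]]
force: [-0.8, 0.6, 5.0]
grip_width: 0.0216
```

```bash
python3 -c "
from h import *
st()
from bench import arm
s=arm.observe();print(np.array([-.3795,.9252])@s['tool_pos'][:2])"
```

```text
t 14.40 p [0.5198 0.228  0.1466] yawy 112.28 zax [-6.e-04  9.e-04 -1.e+00] F [-0.75  0.59  4.98] tool F [ 0.47  0.84 -4.98] M [0.168 0.047 0.019] w 0.0216 q [ 2.240e+01  2.750e+01  1.047e+02  1.000e-01  4.780e+01 -8.990e+01]
0.013650456773570657
```

Contact in the V at the expected height with little side force. I push on in small steps.

carry_out([
  {"delta_rot": [0,0,0],"slide": [0,0,0.01],"grip": 0},
  {"delta_rot": [0,0,0],"slide": [0,0,0.02],"grip": 0},
  {"delta_rot": [0,0,0],"slide": [0,0,0.03],"grip": 0},
  {"delta_rot": [0,0,0],"slide": [0,0,0.03],"grip": 0},
])

```text
time_s: 14.9
tool_pos: [0.5202, 0.2281, 0.1376]
tcp_rot: [[-0.925, -0.379, 0.0], [-0.379, 0.925, 0.001], [-0.001, 0.001, -1.0]]
force: [2.1, 1.9, 4.2]
grip_width: 0.0214
```

```bash
python3 look.py 14 .519 .227 .1 28 side; python3 -c "
from bench import arm
import numpy as np
s=arm.observe();print(np.array([-.3795,.9252])@s['tool_pos'][:2])"
```

```text
t 14.90 p [0.5202 0.2281 0.1376] yawy 112.27 zax [ 3.0e-04  1.3e-03 -1.0e+00] F [2.14 1.87 4.18] tool F [-2.69  0.93 -4.17] M [ 0.377 -0.403 -0.12 ] w 0.0214 q [ 2.240e+01  2.830e+01  1.049e+02  1.000e-01  4.670e+01 -8.990e+01]
side origin 196 124 scale 10
0.013640645662043399
```

View pics/side14.png

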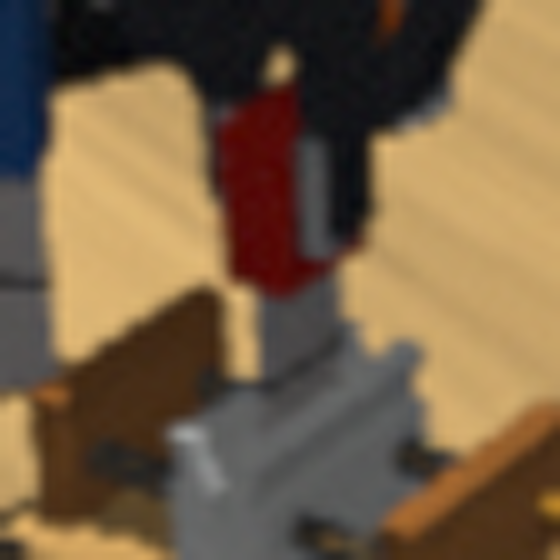

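The blade is between the plates, both parted, and the line (262,385)–(320,355) is still about 8 mm above the tops. I go the remaining distance.

carry_out([
  {"delta_rot": [0,0,0],"slide": [0,0,0.009],"grip": 0},
  {"delta_rot": [0,0,0],"slide": [0,0,0.018],"grip": 0},
  {"delta_rot": [0,0,0],"slide": [0,0,0.026],"grip": 0},
  {"delta_rot": [0,0,0],"slide": [0,0,0.026],"grip": 0},
  {"delta_rot": [0,0,0],"slide": [0,0,0.026],"grip": 0},
])

```text
time_s: 15.58
tool_pos: [0.5192, 0.2277, 0.1292]
tcp_rot: [[-0.925, -0.379, -0.002], [-0.379, 0.925, 0.0], [0.002, 0.001, -1.0]]
force: [0.4, 0.5, 3.0]
grip_width: 0.0213
```

```bash
python3 look.py 15 .519 .227 .08 20 side,top; python3 -c "
from bench import arm
import numpy as np
s=arm.observe();print(np.array([-.3795,.9252])@s['tool_pos'][:2])"
```

```text
t 15.57 p [0.5192 0.2277 0.1292] yawy 112.28 zax [-1.8e-03  4.0e-04 -1.0e+00] F [0.36 0.52 2.95] tool F [-0.53  0.35 -2.95] M [ 0.306 -0.26  -0.143] w 0.0213 q [ 2.240e+01  2.910e+01  1.051e+02  1.000e-01  4.590e+01 -8.990e+01]
side origin 204 138 scale 14
top origin 158 154 scale 14
0.013605513192620045
```

View pics/side15.png

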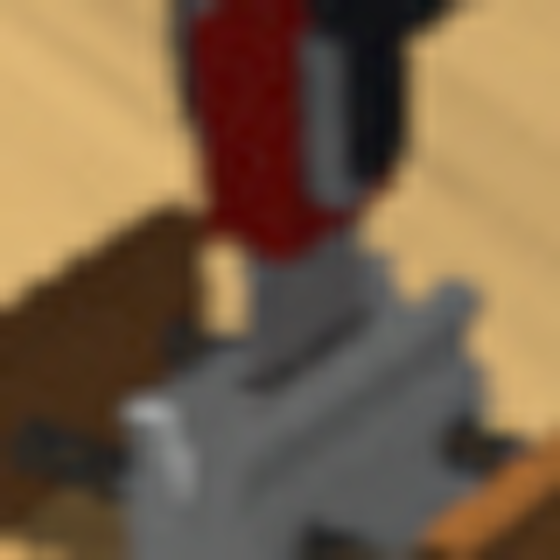

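carry_out([
  {"delta_rot": [0,0,0],"slide": [0,0,0],"grip": 0},
  {"delta_rot": [0,0,0],"slide": [0,0,0],"grip": 0},
])

```text
time_s: 15.92
tool_pos: [0.5192, 0.2277, 0.1292]
tcp_rot: [[-0.925, -0.379, -0.002], [-0.379, 0.925, 0.0], [0.002, 0.001, -1.0]]
force: [0.0, 1.7, 3.7]
grip_width: 0.0213
```

carry_out([
  {"delta_rot": [0,0,0],"slide": [0,0,0],"grip": 0},
  {"delta_rot": [0,0,0],"slide": [0,0,0],"grip": 0},
])

```text
time_s: 16.18
tool_pos: [0.5192, 0.2277, 0.1292]
tcp_rot: [[-0.925, -0.379, -0.002], [-0.379, 0.925, 0.0], [0.002, 0.001, -1.0]]
force: [1.9, 1.6, 3.6]
grip_width: 0.0211
```

Run:
```python
from h import *
st()
g=load("pics/side15.npz")
u=np.array([-.3795,.9252,0]);x=np.array([.9252,.3795,0]);c=x*(x@np.array([.5192,.2277,0]))+u*.0135
z=np.array([0,0,1])
for nm,dx,dy,zz in [("lineL",-.018,-.0025,.07),("lineR",.018,-.0025,.07),("handle botL",-.02,-.011,.1),("handle botR",.02,-.011,.1),("handle botL far",-.02,.011,.1),("nearlipL",-.04,-.0085,.07),("nearlipR",.04,-.0085,.07),("farlipL",-.04,.0085,.07),("farlipR",.04,.0085,.07)]:
    p=proj(g,c+x*dx+u*dy+z*zz)[0]; print(nm,((p-[204,138]+.5)*14-.5).round(0))
```

```text
t 16.18 p [0.5192 0.2277 0.1292] yawy 112.29 zax [-1.8e-03  3.0e-04 -1.0e+00] F [1.9  1.62 3.58] tool F [-2.36  0.78 -3.58] M [ 0.436 -0.313 -0.186] w 0.0211 q [ 2.240e+01  2.910e+01  1.051e+02  1.000e-01  4.590e+01 -8.990e+01]
lineL [257. 378.]
lineR [363. 302.]
handle botL [280. 263.]
handle botR [399. 181.]
handle botL far [190. 232.]
nearlipL [215. 434.]
nearlipR [448. 266.]
farlipL [146. 409.]
farlipR [382. 244.]
```

View pics/top15.png

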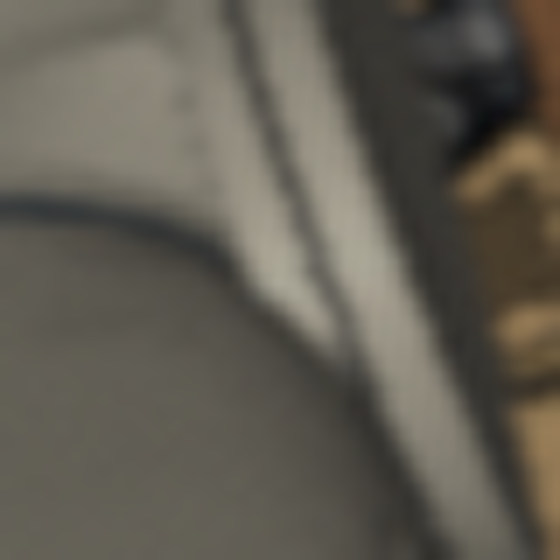

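Run:
```python
from h import *
from bench import eyes
g=load("pics/side15.npz")
im=g["image"].astype(int).sum(2)//3
print("cols",list(range(221,233)))
for r in range(153,174): print(r,im[r,213:238])
a=np.clip((g["image"][148:178,210:240,::-1].astype(float)-50)*2.5,0,255).astype(np.uint8)
cv2.imwrite("pics/s15n.png",cv2.resize(a,None,fx=18,fy=18,interpolation=cv2.INTER_NEAREST))
```

```text
cols [221, 222, 223, 224, 225, 226, 227, 228, 229, 230, 231, 232]
153 [130  87  56  51  62  58  35  31  30  34  36  33  31  32  39  46  72 126
 157 158 160 160 160 158 155]
154 [ 68  46  42  41  41  45  51  48  38  30  34  34  30  35  48  58  93 139
 159 158 157 158 160 160 158]
155 [ 42  42  42  42  44  71 100  96  62  42  34  35  37  50  65  71  95 130
 149 155 157 159 159 160 159]
156 [ 41  45  43  42  49 100 148 145  99  60  52  50  55  63  69  70  81  99
 118 145 161 159 159 157 159]
157 [ 42  44  44  43  49  97 149 154 114  81  69  69  72  72  71  72  77  90
 110 145 164 158 148 145 151]
158 [ 42  45  46  45  48  82 137 158 125  80  70  72  74  72  72  70  77  87
  97 132 155 145 119 109 123]
159 [ 43  44  44  44  44  82 135 156 123  78  70  73  72  72  71  71  74  84
  95 111 126 118 101  98  99]
160 [ 42  44  45  40  43  80 133 150 116  79  71  72  72  72  69  65  63  77
  97 100 104 100  95  92 104]
161 [ 46  44  44  39  39  69 109 123 103  76  72  73  72  68  60  56  66  87
 101 101 100  95  86  84 117]
162 [ 43  48  42  40  40  45  61  72  76  77  72  72  68  57  53  70  8
[... 512 characters left out ...]
 101 100  95  86  82  83  87
  90  92  92  93  88  76  71]
168 [ 89 113 132 126  98  94  95  98 101 100  99  96  93  84  81  82  85  92
  94  92  92  89  75  52  45]
169 [ 76  99 120 129 107  97  98  98 101  99  92  85  81  82  84  89  92  94
  91  92  90  84  65  42  41]
170 [ 68  97 118 137 126 100  97  99  98  91  86  80  81  84  91  93  94  92
  89  90  88  85  65  41  43]
171 [ 72  95 111 133 129  99  98  98  92  84  81  82  88  92  92  91  90  89
  89  90  90  89  80  62  56]
172 [ 87 101 106 123 124  99 100  99  89  81  84  88  90  93  91  88  89  89
  90  90  90  91  91  88  86]
173 [ 85 101 103 112 112  97 100  98  89  87  93  92  92  90  90  90  90  90
  89  90  90  90  89  92 100]
```

View pics/s15n.png

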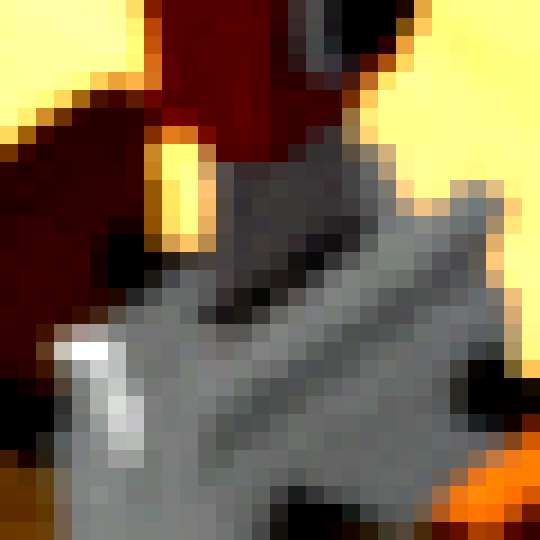

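Pose says the line is at 69.4 mm, and the pixel rows agree: line at about (226,162.5) and near lip about 1.6 px below it, where 1.9 px was expected. It's slightly low, so I raise it 0.6 mm.

carry_out([
  {"delta_rot": [0,0,0],"slide": [0,0,-0.002],"grip": 0},
  {"delta_rot": [0,0,0],"slide": [0,0,-0.002],"grip": 0},
  {"delta_rot": [0,0,0],"slide": [0,0,-0.002],"grip": 0},
  {"delta_rot": [0,0,0],"slide": [0,0,-0.002],"grip": 0},
])

```text
time_s: 16.68
tool_pos: [0.519, 0.2276, 0.1294]
tcp_rot: [[-0.925, -0.379, -0.002], [-0.379, 0.925, 0.0], [0.002, 0.001, -1.0]]
force: [3.5, 2.5, -7.6]
grip_width: 0.0212
```

```bash
python3 look.py 16 .5 -.05 .08 130 side
python3 - <<'E'
from h import *
g=load("pics/side16.npz")
im=g["image"].astype(int).sum(2)//3
for r in range(158,168): print(r,im[r,220:231])
E
```

```text
t 16.68 p [0.519  0.2276 0.1294] yawy 112.29 zax [-0.0025  0.     -1.    ] F [ 3.55  2.53 -7.57] tool F [-4.26  0.99  7.56] M [ 0.622 -0.869 -0.163] w 0.0212 q [ 2.240e+01  2.900e+01  1.051e+02  1.000e-01  4.600e+01 -8.990e+01]
side origin 150 81 scale 2
158 [151 112  78  71  74  74  71  72  70  76  88]
159 [157 124  78  70  74  71  73  71  71  72  83]
160 [151 121  79  69  72  72  72  68  62  58  74]
161 [124 104  78  70  74  73  68  59  53  62  86]
162 [72 76 74 72 73 68 57 54 70 88 98]
163 [ 89  86  76  69  67  60  58  74  95 101 100]
164 [ 92  81  70  59  54  66  84  95 101  99  95]
165 [ 88  67  58  58  73  89  96 101  98  94  85]
166 [ 96  91  88  85  93 101 100  96  88  83  79]
167 [ 97  96  94  95 100  99  94  85  80  80  86]
```

View pics/side16.png

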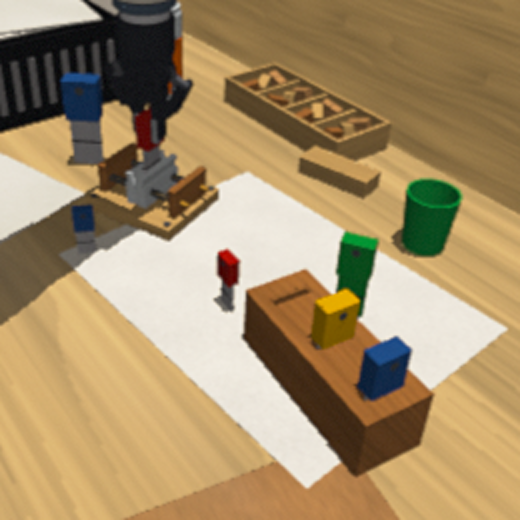

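Blue and yellow are seated in the rack, the red gauge is held in the jig, and the decoys are untouched. The reading is steady, so I hand in.

```bash
python3 -c "
from h import *
st()
from bench import arm
print(arm.hand_in()); st()"
```

```text
t 16.73 p [0.519  0.2276 0.1294] yawy 112.29 zax [-0.0025  0.     -1.    ] F [ 3.22  3.4  -8.21] tool F [-4.29  1.92  8.21] M [ 0.601 -0.888 -0.171] w 0.0208 q [ 2.240e+01  2.900e+01  1.051e+02  1.000e-01  4.600e+01 -8.990e+01]
the job is handed in; nothing more can be done
None
the job is handed in; nothing more can be done
```

The job is handed in, at 16.7 s. I moved the blue gauge from the jig to the free rack slot and let go. I then took the red gauge from the rack and slid it down between the jig's plates, and the arm is still holding it there. The yellow gauge and the extra red, blue and green gauges were not touched.

**Last checks**
- **Blue:** it took about 10 N upward at the expected height when it reached home. The side view shows its handle flush on the rack, like yellow's.
- **Red, depth:** the arm's pose puts the black line at about 69.6 mm, against 70 mm for the plate tops. The side picture agrees to about 1 mm.
- **Red, centring:** the sideways force across the plates was 1–2 N, so the blade is close to central. I could not measure the two plates' travel directly.

**What disagreed or fell short**
- **Cameras:** the side and top views differed by up to 9 mm in y around the jig, and the arm hid the jig from the top camera. I took the jig's centre line from the force balance on the blue blade instead.
- **Final correction:** I commanded a 0.6 mm raise of the red gauge, but it rose only about 0.2 mm. The plates' friction now pulls down on it with about 8 N. I left it there, since the line was within about 0.5 mm by pose.

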